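# Uncover the stuck glue pots and prime the glue pump

## Task

Get the gluing corner ready: first move the dark wood offcut from in front of the red-lipped parting rack into the yellow scrap tray. Then take each covered glue pot to the rack, slide it into a free bay so that the lips hold the pot's foot down while you pull its stuck blue cover straight up, leave the pot standing in its bay and stand every cover (also one that has no pot under it) upright, open end down, on the cork mat. When all the pots are uncovered, prime the glue pump by pressing its red head fully down to its stop and letting it come back up; leave the other things on the bench where they are.

Things in the scene. Friction and masses are not known exactly. Their poses are not given: they have to be found in the camera images.
- offcut_mid (a point): Dark walnut offcut, a loose block 40 (own x) x 160 (own y) x 30 mm high, about 130 g, lying on the bench in front of the rack's bay mouths. Point: its centre, 15 mm above its underside; z up.
- tray_floor (a point): Yellow scrap tray, fixed, outside 115 (x) x 200 (y) mm, walls 4 mm thick, rim 14 mm above the bench. Point: centre of its inner floor, 5 mm above the bench.
- mat_top (a point): Cork mat, fixed, 160 (x) x 260 (y) x 4 mm thick, where the covers are to stand. Point: centre of its upper face.
- rack: Parting rack, fixed, plywood with red lips: three bays 115 mm apart along its y, open towards -x (to the robot). Under the lips a bay is 98 mm wide and 12 mm high. The lips are 7 mm thick (12 to 19 mm above the bench), 100 mm long, and leave a 66 mm gap between them, open at the front, for the 56 mm cover. Origin: on the bench, mid-rack.
- bay0 (a point): Bay 0 of the rack. Point: on the bench, mid-bay, where a pot's foot is to stand (give or take 20 mm); x points into the bay, z up. Lips run along x from 50 mm before to 50 mm behind it and hold the 86 mm foot down; a wall 30 mm high begins 50 mm behind it.
- bay1 (a point): Bay 1 of the rack. Point: on the bench, mid-bay, where a pot's foot is to stand (give or take 20 mm); x points into the bay, z up. Lips run along x from 50 mm before to 50 mm behind it and hold the 86 mm foot down; a wall 30 mm high begins 50 mm behind it.
- bay2 (a point): Bay 2 of the rack. Point: on the bench, mid-bay, where a pot's foot is to stand (give or take 20 mm); x points into the bay, z up. Lips run along x from 50 mm before to 50 mm behind it and hold the 86 mm foot down; a wall 30 mm high begins 50 mm behind it.
- pot0_foot (a point): Glue pot 0: loose round steel pot, about 150 g: a flat foot flange 86 mm across and 6 mm thick, and on it an open cup 45 mm across, whose rim is 52 mm above the bench. At the start cover 0 sits over it and only the foot shows. Point: on its axis, half-way up the foot (3 mm above its underside); z up the axis. The pot may be absent.
- pot1_foot (a point): Glue pot 1: loose round steel pot, about 150 g: a flat foot flange 86 mm across and 6 mm thick, and on it an open cup 45 mm across, whose rim is 52 mm above the bench. At the start cover 1 sits over it and only the foot shows. Point: on its axis, half-way up the foot (3 mm above its underside); z up the axis. The pot may be absent.
- pot2_foot (a point): Glue pot 2: loose round steel pot, about 150 g: a flat foot flange 86 mm across and 6 mm thick, and on it an open cup 45 mm across, whose rim is 52 mm above the bench. At the start cover 2 sits over it and only the foot shows. Point: on its axis, half-way up the foot (3 mm above its underside); z up the axis. The pot may be absent.
- cover0_mid (a point): Cover 0: blue cap over pot 0, 56 mm across, 90 high, closed on top, 140 g; nested it stands on the pot's foot (top 96 mm above the bench). Rubber pads inside make it stick: lifted freely it carries the pot along; with the foot held, a straight pull of under 12 N parts them, clear after 46 mm. Point: on its axis, half-way up; z up. If pot 0 is absent it stands empty on the bench.
- cover1_mid (a point): Cover 1: blue cap over pot 1, 56 mm across, 90 high, closed on top, 140 g; nested it stands on the pot's foot (top 96 mm above the bench). Rubber pads inside make it stick: lifted freely it carries the pot along; with the foot held, a straight pull of under 12 N parts them, clear after 46 mm. Point: on its axis, half-way up; z up. If pot 1 is absent it stands empty on the bench.
- cover2_mid (a point): Cover 2: blue cap over pot 2, 56 mm across, 90 high, closed on top, 140 g; nested it stands on the pot's foot (top 96 mm above the bench). Rubber pads inside make it stick: lifted freely it carries the pot along; with the foot held, a straight pull of under 12 N parts them, clear after 46 mm. Point: on its axis, half-way up; z up. If pot 2 is absent it stands empty on the bench.
- plunger (a joint): Stroke of the red head of the glue pump (a fixed white and green bottle, 84 mm across at its foot, beside the rack), in m: 0 up, 0.025 fully down at its stop. A spring of about 2 N at the top and 8 N at the stop returns it.
- plunger_top (a point): Centre of the flat round top of the pump's red head, 42 mm across; 166 mm above the bench when up. It goes straight down.
- jar_c (a point): Bystander: jar 64 mm across, 90 mm high, standing. Point: at its foot.
- tin_c (a point): Bystander: tin 60 mm across, 65 mm high, standing. Point: at its foot.
- sandblock_c (a point): Bystander: cork sanding block 60 x 40 x 28 mm. Point: at its underside.
- hammer_c (a point): Bystander: hammer 240 mm long, lying along its x.
- screwdriver_c (a point): Bystander: screwdriver 200 mm long, lying along its x.
- tape_c (a point): Bystander: yellow tape measure 65 x 35 x 60 mm. Point: at its underside.
Things that resemble listed ones, but are neither listed nor needed, are in the scene too. Of the things that look like the part that bears offcut_mid, take the one that is farthest to the robot's left at the start. Leave any turquoise look-alike of the part that bears pot1_foot alone.

How it is judged:
On the way, in this order (a step that is already met when the one before it is completed fails the run):
1. the offcut lies in the scrap tray (x of offcut_mid in the frame of tray_floor between -0.045 and 0.045 m and y of offcut_mid in the frame of tray_floor between -0.085 and 0.085 m and height (world z) of offcut_mid below 0.032 m and angle between offcut_mid's own z axis and vertical below 0.12 rad), for 0.2 s.
2. every pot present stands uncovered in a bay of the rack and all three covers stand on the mat (x of cover0_mid in the frame of mat_top between -0.078 and 0.078 m and y of cover0_mid in the frame of mat_top between -0.128 and 0.128 m and height (world z) of cover0_mid between 0.042 and 0.056 m and angle between each of cover0_mid, cover1_mid, cover2_mid's own z axis and vertical below 0.15 rad and x of cover1_mid in the frame of mat_top between -0.078 and 0.078 m and y of cover1_mid in the frame of mat_top between -0.128 and 0.128 m and height (world z) of cover1_mid between 0.042 and 0.056 m and x of cover2_mid in the frame of mat_top between -0.078 and 0.078 m and y of cover2_mid in the frame of mat_top between -0.128 and 0.128 m and height (world z) of cover2_mid between 0.042 and 0.056 m and (horizontal distance between pot0_foot and bay0 below 0.03 m or horizontal distance between pot0_foot and bay1 below 0.03 m or horizontal distance between pot0_foot and bay2 below 0.03 m) and height (world z) of each of pot0_foot, pot1_foot, pot2_foot below 0.009 m and angle between each of pot0_foot, pot1_foot, pot2_foot's own z axis and vertical below 0.08 rad and (horizontal distance between pot1_foot and bay0 below 0.03 m or horizontal distance between pot1_foot and bay1 below 0.03 m or horizontal distance between pot1_foot and bay2 below 0.03 m) and (horizontal distance between pot2_foot and bay0 below 0.03 m or horizontal distance between pot2_foot and bay1 below 0.03 m or horizontal distance between pot2_foot and bay2 below 0.03 m)), for 0.2 s.
3. the pump head is pressed down to its stop (value of joint plunger above 0.0225 m), for 0.1 s.
At the end, for the whole second after the job is handed in: The offcut lies flat in the tray (centre within 45 x 85 mm of its centre), every present pot stands in a bay (axis within 30 mm of the bay's point), every cover upright on the mat (axis over the mat), the pump head is up again (within 3 mm), all at rest (all of step 1 and all of step 2 and value of joint plunger below 0.003 m and linear speed of each of offcut, pot0, pot1, pot2, cover0, cover1, cover2 below 0.03 m/s); the robot touches nothing.
It fails at once if a bystander (sanding block, tin, jar, hammer, screwdriver or tape measure) is shoved aside or knocked over (distance of any of sandblock_c, tin_c, jar_c, tape_c from where it was at the start of the episode above 0.04 m or distance of any of hammer_c, screwdriver_c from where it was at the start of the episode above 0.06 m).
Of pot0, pot1, pot2 only 2 to 3 are there at a start; the rules pass over those that are not, and their reading is None.
At some moment in a run one of offcut may be knocked a few centimetres aside while the robot is not near it.
Once in a run the grip may slacken for a moment while it holds something.
It also fails if it takes over 200 s, if anything falls off the work surface, if the arm or the gripper's body presses on something with over 40 N, if the wrist force passes 120 N, or if a joint passes its speed limit or range.

## Robot

A 6-joint arm with a two-finger parallel gripper is mounted at the origin on the work surface. World frame = base frame: x ahead of the robot, y to its left, z up, the work surface at z = 0. Lengths are in m, angles in rad, forces in N, time in s.
With the tool pointing down it reaches from about 0.325 to 0.775 m from the base axis. Payload 5.5 kg.
Tool frame: the origin (TCP) lies at the very end of the fingers, on their centre line; the grasp point (between the pads) lies ctrl.tcp_to_grasp behind it (ctrl.tcp_to_grasp is the distance from the TCP to the grasp point, in m); z points along the fingers, y is the line along which they close (so a half turn about z gives the same grasp; the last joint's range is limited). The gripper opens to 85 mm and grips with 20 to 120 N. Pads are 22 mm wide; open, the fingers measure 114 mm over their backs; the gripper's body (76 mm by 85 mm) begins 54 mm behind the grasp point. The pads swing forward as they close: fully open they stand 13 mm farther back than shut.
Start: joints at [1.195, 0.091, 1.231, -0, 1.82, -0.057], TCP at [0.188, 0.57, 0.231] pointing down, gripper open.
Joint ranges: [-2.87, 2.87], [-0.86, 2.18], [0.17, 2.46], [-1.51, 4.65], [0.06, 2.69], [-2.65, 2.65]. Speed limits (rad/s): [2.57, 2.57, 3.01, 3.14, 3.14, 3.14].

## Interface

Orientations are given as a 3x3 rotation matrix whose columns are the frame's x, y, z axes.
In Python, from cell import ctrl, eyes, order gives the robot as it stands.
- The arm moves only by the tool arm_command, never from a script. Its argument "moves" is a list that holds one entry, the list of rows, each a list of 7 numbers: the turn, a rotation vector about the world's x, y, z normalised to -1 to 1, where 1 is 180 degrees, then the shift along the world's x, y, z normalised to -1 to 1, where 1 is 0.8 m, then the gripper command: -1 is shut, 1 is fully open, values between are in proportion. In form: [[[wx, wy, wz, x, y, z, fingers], ...]]. A call has 1 to 8 rows; each row is the pose to reach, as a shift and turn from the pose commanded when the call began, turning the shorter way round; what a row does not reach only later rows make up. A row lasts 1/12 s, in which the tool goes at most 41.7 mm and 7.16 degrees, less where a joint would pass 70% of its speed; a pose out of reach is approached as far as the arm can. A call with a number of a shift or a turn outside -1 to 1 is refused whole. A call with a gripper value outside its range is refused whole. The fingers move at their own pace and stop on an object; the grip force is fixed at half the most. Time passes only in rows, so rows that repeat a pose let the fingers close. It gives the time, the measured TCP pose, the force, the opening and the grip force at its end, in the units of the state.
- ctrl.get_state(): the state, without advancing time (a new reading comes with each control period).
- eyes.read_camera(name): name is "scene" or "top" or "wrist"; returns (picture, depth): 400x640x3 uint8, blue, green, red; 400x640 float32, m along the optical axis (not along the pixel's ray), 0 where there is no reading.
- eyes.camera_model(name): a dict with "K" (3x3 intrinsics, pixels), "cam_to_world" (4x4, takes a point from camera to world coordinates). Camera axes: x right, y down, z forward; pixel columns grow to the right and rows downward; lengths in m; the calibration is good to about 2 mm. The wrist camera is an equidistant fisheye: a pixel r from the principal point sees the ray r / f radians off the axis. A picture is of the moment at which its call begins: read the wrist's pose just before it. camera_model takes no time and is no camera call; for the wrist camera it gives the pose at the moment of the call.
- order.sign_off(): hands the job in; it is judged then, once.
The state is a dict: "clock": time; "joint_positions": joint angles; "dq": joint speeds; "joint_efforts": joint torques, N m; "eef_pos": TCP position; "orientation": TCP orientation; "force": force on the tool from outside, world axes, zero at the start; "ft_torque": the same for the moment, N m; "finger_gap": finger opening in m; "grasp_force": force on a finger pad.
Only numpy, scipy, OpenCV 4.12 (cv2) and the standard library are available. Lean on these libraries where they do the work, as an engineer would, in place of code of your own. Each camera call takes 0.05 s, during which the arm holds its last target. There are 200 camera calls.

## Working session

There is one attempt and no reset: what is moved stays moved. The work goes in short steps, Python scripts to look and compute and a tool call to move; the robot and the scene stay as the last step left them, time stands still between calls to the robot, and variables do not carry over. Pictures are saved under pics/ and viewed, at most 14 in all, crops included, and the job is handed in when it is done.

Besides the shell and the picture viewer there is one more tool, called as a command line: name --argument value ..., lists and objects as JSON in quotes. arm_command: Moves the arm, as the interface text tells. Scaled input: -1 to 1 covers 0.8 m each way for a shift and 180 degrees each way for a turn. Its arguments: {"type":"object","properties":{"moves":{"type":"array","items":{"type":"array","items":{"type":"array","items":{"type":"number"}}}}},"required":["moves"]}

```bash
mkdir -p pics; ls; cat > h.py <<'E'
import numpy as np, cv2
from cell import ctrl, eyes, order
def snap(name,fn):
    m=eyes.camera_model(name); p,d=eyes.read_camera(name)
    np.savez('pics/'+fn+'.npz',p=p,d=d,K=m['K'],T=m['cam_to_world']); cv2.imwrite('pics/'+fn+'.png',p); return p,d
def load(fn):
    z=np.load('pics/'+fn+'.npz'); return z['p'],z['d'],z['K'],z['T']
def pix(fn,u,v,z=None):
    p,d,K,T=load(fn)
    r=np.array([(u-K[0,2])/K[0,0],(v-K[1,2])/K[1,1],1.])
    if z is None:
        return T[:3,:3]@(r*d[int(round(v)),int(round(u))])+T[:3,3]
    w=T[:3,:3]@r; return T[:3,3]+w*(z-T[2,3])/w[2]
def cloud(fn):
    p,d,K,T=load(fn); v,u=np.mgrid[:400,:640]
    P=np.stack([(u-K[0,2])/K[0,0]*d,(v-K[1,2])/K[1,1]*d,d],-1)
    return P@T[:3,:3].T+T[:3,3]
def st():
    s=ctrl.get_state(); print({k:np.round(s[k],4).tolist() for k in ('clock','eef_pos','orientation','force','finger_gap','grasp_force','joint_positions')})
E
python3 - <<'E'
from h import *
for n in('top','scene'):
    snap(n,n+'0'); p,d,K,T=load(n+'0'); print(n,K.round(1).tolist(),T.round(3).tolist())
st(); print(ctrl.tcp_to_grasp)
E
```

```text
pics
top [[508.5, 0.0, 320.9], [0.0, 508.5, 204.9], [0.0, 0.0, 1.0]] [[0.015, -0.997, 0.07, 0.382], [-1.0, -0.015, -0.002, -0.019], [0.003, -0.07, -0.998, 1.641], [0.0, 0.0, 0.0, 1.0]]
scene [[501.3, 0.0, 315.4], [0.0, 501.3, 205.9], [0.0, 0.0, 1.0]] [[0.371, 0.699, -0.611, 1.473], [0.928, -0.292, 0.229, -0.392], [-0.018, -0.653, -0.757, 1.332], [0.0, 0.0, 0.0, 1.0]]
{'clock': 0.1, 'eef_pos': [0.188, 0.5695, 0.2302], 'orientation': [[-0.9496, 0.3135, -0.0007], [0.3135, 0.9496, -0.0017], [0.0001, -0.0018, -1.0]], 'force': [-0.2381, 0.0296, -0.0449], 'finger_gap': 0.0851, 'grasp_force': 0.0, 'joint_positions': [1.1953, 0.0918, 1.2318, 0.0, 1.8198, -0.0567]}
0.0187
```

View pics/top0.png

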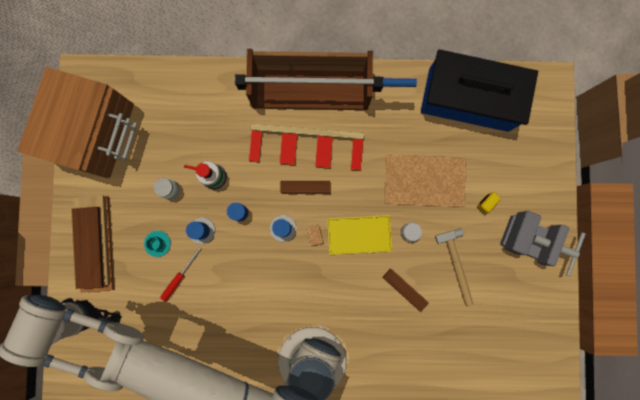

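View pics/scene0.png

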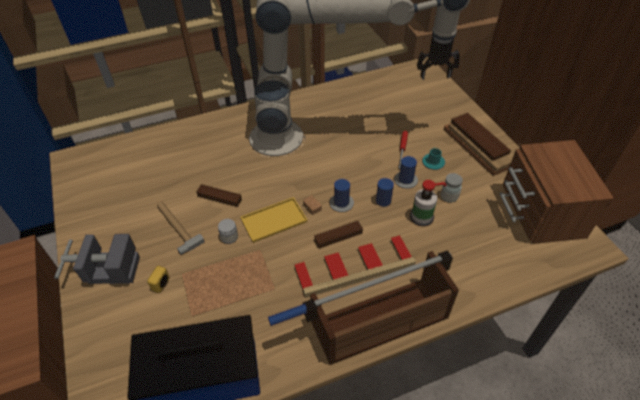

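The top view shows the offcut at (305,187), the rack bays at about (271/306/342,150), the blue covers at (199,229), (238,212) and (283,228), and the tray at (360,236). The mat is at (426,180), the pump head at (205,170), the jar at (165,188), the turquoise decoy at (157,243) and a second offcut at (405,290). The cover at (238,212) shows no foot, so it looks empty.

```bash
cat > m.py <<'E'
from h import *
def run(fn):
    p,d,K,T=load(fn); C=cloud(fn); hsv=cv2.cvtColor(p,cv2.COLOR_BGR2HSV)
    Z=C[...,2]; h,s,v=[hsv[...,i] for i in range(3)]
    B=lambda a,b,c,e:(np.indices(h.shape)[1]>a)&(np.indices(h.shape)[1]<b)&(np.indices(h.shape)[0]>c)&(np.indices(h.shape)[0]<e)
    def rep(n,m):
        if m.sum()<8: print(n,'none');return
        q=m.astype(np.uint8); k,l,stt,_=cv2.connectedComponentsWithStats(q)
        for i in range(1,k):
            if stt[i,4]<25: continue
            P=C[l==i]; r=cv2.minAreaRect(P[:,:2].astype(np.float32))
            print(n,stt[i].tolist(),'mean',P.mean(0).round(4),'rect c',np.round(r[0],4),np.round(r[1],4),round(r[2],1),'zmed',np.median(P[:,2]).round(4))
    rep('blue',(h>100)&(h<125)&(s>100)&B(150,360,190,260)&(Z>.08))
    rep('red',((h<6)|(h>174))&(s>150)&B(180,380,120,200))
    rep('pumptop',((h<6)|(h>174))&(s>120)&B(180,240,150,200)&(Z>.15))
    rep('tray',(h>22)&(h<34)&(s>170)&B(310,410,200,270))
    rep('mat',(np.abs(Z-.004)<.02)&(h>5)&(h<18)&(s>80)&B(375,475,145,215))
    rep('off',(v<110)&B(270,345,170,205)&(Z>.015))
    rep('steel',(s<60)&B(150,310,200,250)&(Z<.02)&(v>120))
    rep('jar/tall',(Z>.05)&B(140,240,150,205)); rep('tin etc',(Z>.015)&B(290,500,190,310)); rep('turq',(h>80)&(h<95)&(s>100)&B(130,180,220,265))
if __name__=='__main__': run('top0')
E
python3 m.py
```

```text
blue [227, 203, 18, 17, 234] mean [0.4679 0.2388 0.09  ] rect c [0.4678 0.2392] [0.0493 0.0517] 1.1 zmed 0.0902
blue [273, 220, 17, 17, 233] mean [0.419  0.0994 0.0959] rect c [0.4179 0.0987] [0.0487 0.0495] 1.7 zmed 0.0959
blue [186, 222, 19, 17, 252] mean [0.4084 0.359  0.0959] rect c [0.4087 0.3598] [0.0498 0.052 ] 41.1 zmed 0.0961
red [249, 131, 13, 31, 295] mean [0.682  0.1918 0.0292] rect c [0.544  0.1151] [0.4139 0.0751] 29.3 zmed 0.019
red [280, 133, 17, 32, 444] mean [0.6746 0.0867 0.0263] rect c [0.5502 0.057 ] [0.3629 0.0691] 13.5 zmed 0.0192
red [316, 136, 17, 32, 440] mean [ 0.6681 -0.0275  0.0193] rect c [ 0.669  -0.0277] [0.0463 0.0995] 85.4 zmed 0.0197
red [351, 139, 12, 31, 289] mean [ 0.6607 -0.1334  0.0244] rect c [ 0.5417 -0.0955] [0.0506 0.3508] 72.6 zmed 0.019
red [185, 164, 26, 13, 178] mean [0.5798 0.3246 0.188 ] rect c [0.4935 0.1759] [0.4491 0.0365] 59.4 zmed 0.1659
pumptop [185, 163, 25, 14, 168] mean [0.5803 0.3249 0.1923] rect c [0.5022 0.1718] [0.4496 0.0367] 62.4 zmed 0.1662
tray [328, 216, 64, 39, 2246] mean [ 0.4023 -0.1456  0.0095] rect c [ 0.4017 -0
[... 1079 characters left out ...]
, 192, 23, 21, 293] mean [ 0.5097 -0.5414  0.0645] rect c [ 0.4375 -0.3038] [0.0572 0.5775] 16.7 zmed 0.0577
tin etc [400, 222, 21, 19, 322] mean [ 0.4149 -0.2989  0.0654] rect c [ 0.4134 -0.1742] [0.0569 0.3116] 1.1 zmed 0.064
tin etc [306, 224, 16, 21, 238] mean [ 0.401  -0.0007  0.0284] rect c [ 0.4012 -0.0008] [0.0601 0.0398] 13.5 zmed 0.0283
tin etc [435, 228, 38, 78, 732] mean [ 0.325  -0.4503  0.0282] rect c [ 0.2847 -0.2609] [0.2439 0.4607] 6.0 zmed 0.0237
tin etc [381, 268, 48, 42, 664] mean [ 0.2336 -0.2879  0.0373] rect c [ 0.296  -0.1963] [0.3901 0.0564] 55.9 zmed 0.0301
turq [144, 231, 27, 26, 527] mean [0.3649 0.4949 0.0277] rect c [0.3673 0.262 ] [0.0801 0.5624] 0.7 zmed 0.009
```

```bash
python3 -c "
import cv2;p=cv2.imread('pics/top0.png');cv2.imwrite('pics/c1.png',cv2.resize(p[120:260,140:340],(800,560),interpolation=2))"
```

```text
(no output)
```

View pics/c1.png

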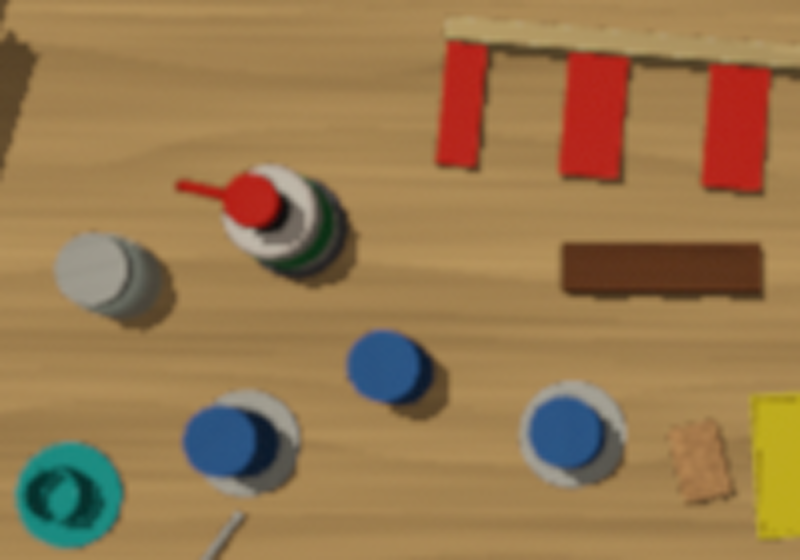

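```bash
cat > r.py <<'E'
from h import *
import sys
def comp(fn,mask,box,z,n):
    a,b,c,e=box; q=np.zeros(mask.shape,np.uint8); q[c:e,a:b]=mask[c:e,a:b]
    k,l,s,_=cv2.connectedComponentsWithStats(q)
    for i in range(1,k):
        if s[i,4]<60: continue
        vv,uu=np.nonzero(l==i); P=np.array([pix(fn,u,v,z)[:2] for u,v in zip(uu,vv)],np.float32)
        r=cv2.minAreaRect(P); e=np.linalg.eigh(np.cov(P.T))[1][:,1]
        print(n,'mean',P.mean(0).round(4),'rect',np.round(r[0],4),np.round(r[1],3),'long axis deg',np.degrees(np.arctan2(e[1],e[0])).round(1))
def run(fn):
    p,d,K,T=load(fn); hsv=cv2.cvtColor(p,cv2.COLOR_BGR2HSV).astype(int); h,s,v=hsv[...,0],hsv[...,1],hsv[...,2]
    red=((h<6)|(h>174))&(s>150)
    comp(fn,red,(240,380,120,175),.019,'lip'); comp(fn,red,(196,225,155,185),.166,'pump')
    comp(fn,(v<120)&((h<20)|(h>170))&(s>90),(240,420,160,262),.03,'off')
    comp(fn,(h>22)&(h<34)&(s>170),(310,410,200,270),.01,'tray')
    Z=cloud(fn)[...,2]; bl=(h>100)&(h<125)&(s>100)
    comp(fn,bl&(Z>.085),(150,480,140,260),.094,'cover')
if __name__=='__main__': run(sys.argv[1])
E
python3 r.py top0
```

```text
lip mean [0.6839 0.1932] rect [0.6834 0.1935] [0.032 0.098] long axis deg 175.9
lip mean [0.676  0.0872] rect [0.676  0.0871] [0.047 0.1  ] long axis deg 176.9
lip mean [ 0.6682 -0.0275] rect [ 0.6681 -0.0275] [0.046 0.1  ] long axis deg 176.3
lip mean [ 0.6615 -0.1338] rect [ 0.6612 -0.1339] [0.03  0.099] long axis deg 176.3
pump mean [0.5817 0.3251] rect [0.5819 0.3245] [0.035 0.041] long axis deg 62.7
off mean [0.55   0.0283] rect [0.5493 0.03  ] [0.042 0.159] long axis deg 90.5
off mean [0.4484 0.2121] rect [0.4582 0.2127] [0.033 0.059] long axis deg 159.7
tray mean [ 0.4023 -0.1455] rect [ 0.4024 -0.1454] [0.116 0.2  ] long axis deg 94.2
cover mean [0.4676 0.2385] rect [0.4675 0.2384] [0.049 0.052] long axis deg 99.7
cover mean [0.4192 0.0997] rect [0.418  0.0989] [0.049 0.049] long axis deg 106.1
cover mean [0.4083 0.36  ] rect [0.4079 0.3598] [0.049 0.055] long axis deg 104.9
```

arm_command --moves '[[[0,0,-0.2,0.2262,-0.338,-0.04,1],[0,0,-0.2,0.2262,-0.338,-0.04,1],[0,0,-0.2,0.2262,-0.338,-0.04,1],[0,0,-0.2,0.2262,-0.338,-0.04,1],[0,0,-0.2,0.2262,-0.338,-0.04,1],[0,0,-0.2,0.2262,-0.338,-0.04,1],[0,0,-0.2,0.2262,-0.338,-0.04,1],[0,0,-0.2,0.2262,-0.338,-0.04,1]]]'

```text
clock: 0.77
eef_pos: [0.3698, 0.297, 0.1986]
orientation: [[-0.583, 0.812, -0.0], [0.812, 0.583, -0.001], [-0.0, -0.001, -1.0]]
force: [0.2, -0.1, -0.2]
finger_gap: 0.0853
grasp_force: 0.0
```

arm_command --moves '[[[0,0,-0.198,0.2256,-0.3375,-0.1,1],[0,0,-0.198,0.2256,-0.3375,-0.1,1],[0,0,-0.198,0.2256,-0.3375,-0.1,1],[0,0,-0.198,0.2256,-0.3375,-0.1,1],[0,0,-0.198,0.2256,-0.3375,-0.1,1],[0,0,-0.198,0.2256,-0.3375,-0.1,1],[0,0,-0.198,0.2256,-0.3375,-0.1,1],[0,0,-0.198,0.2256,-0.3375,-0.1,1]]]'

```text
clock: 1.43
eef_pos: [0.5494, 0.0283, 0.1186]
orientation: [[-0.001, 1.0, -0.0], [1.0, 0.001, 0.0], [0.0, -0.0, -1.0]]
force: [0.1, 0.7, 0.5]
finger_gap: 0.0855
grasp_force: 0.0
```

```bash
python3 - <<'E'
from h import *
st(); snap('wrist','w1'); p,d,K,T=load('w1'); print(K.tolist(),T.round(3).tolist())
snap('top','t1')
import r; r.run('t1')
E
```

```text
{'clock': 1.4333, 'eef_pos': [0.5494, 0.0283, 0.1186], 'orientation': [[-0.0013, 1.0, -0.0005], [1.0, 0.0013, 0.0001], [0.0001, -0.0005, -1.0]], 'force': [0.0666, 0.658, 0.5195], 'finger_gap': 0.0855, 'grasp_force': 0.0, 'joint_positions': [-0.0104, -0.0356, 1.5588, 0.0001, 1.6189, -0.0118]}
[[309.70691628693146, 0.0, 318.9979672843001], [0.0, 309.70691628693146, 203.048542777266], [0.0, 0.0, 1.0]] [[1.0, 0.001, -0.001, 0.55], [0.001, -0.961, -0.277, 0.099], [-0.001, 0.277, -0.961, 0.262], [0.0, 0.0, 0.0, 1.0]]
lip mean [0.6839 0.1932] rect [0.6834 0.1935] [0.032 0.098] long axis deg 175.9
lip mean [0.7016 0.0855] rect [0.7013 0.0856] [0.047 0.049] long axis deg -161.8
lip mean [ 0.6958 -0.0294] rect [ 0.6899 -0.0289] [0.046 0.056] long axis deg 60.8
lip mean [ 0.6616 -0.1337] rect [ 0.6613 -0.1338] [0.03  0.099] long axis deg 176.3
pump mean [0.5817 0.3251] rect [0.5819 0.3245] [0.035 0.041] long axis deg 62.7
off mean [ 0.4951 -0.0761] rect [ 0.5112 -0.0802] [0.115 0.073] long axis deg -151.3
off mean [0.4939 0.0204] rect [0.476  0.0408] [0.109 0.16 ] long axis deg -151.5
off mean [0.4484 0.212 ] rect [0.4582 0.2127] [0.033 0.059] long axis deg 159.7
off mean [ 0.3262 -0.0675] rect [ 0.329  -0.0637] [0.022 0.079] long axis deg 94.2
tray mean [ 0.4022 -0.146 ] rect [ 0.4027 -0.1455] [0.116 0.2  ] long axis deg 94.4
cover mean [0.4678 0.2386] rect [0.4675 0.2384] [0.049 0.052] long axis deg 97.0
cover mean [0.4192 0.0834] rect [0.4182 0.0806] [0.043 0.018] long axis deg -179.8
cover mean [0.4085 0.3599] rect [0.4079 0.3597] [0.049 0.055] long axis deg 104.3
```

View pics/w1.png

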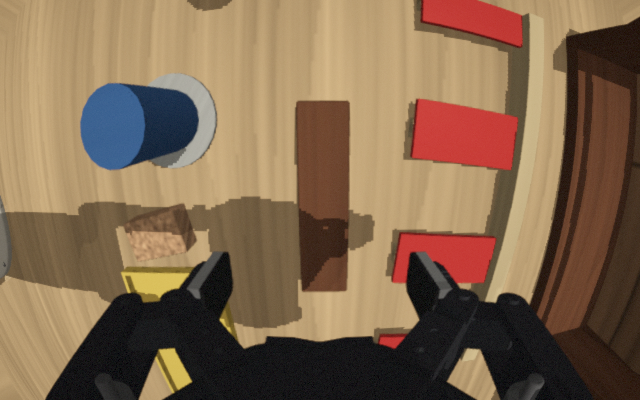

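The wrist view shows the offcut (295–350, 100–290) centred between the fingers, with the tray below left. I'll descend and grip.

arm_command --moves '[[[0,0,0,0,0,-0.1425,1],[0,0,0,0,0,-0.1425,1],[0,0,0,0,0,-0.1425,1],[0,0,0,0,0,-0.1425,1],[0,0,0,0,0,-0.1425,-1],[0,0,0,0,0,-0.1425,-1],[0,0,0,0,0,-0.1425,-1],[0,0,0,0,0,-0.1425,-1]]]'

```text
clock: 2.2
eef_pos: [0.551, 0.0305, 0.009]
orientation: [[-0.002, 1.0, 0.006], [1.0, 0.002, 0.0], [0.0, 0.006, -1.0]]
force: [-3.5, 0.5, 48.4]
finger_gap: 0.0392
grasp_force: 53.0
```

arm_command --moves '[[[0,0,0,0,0,0,-1],[0,0,0,0,0,0,-1],[0,0,0,0,0,0,-1],[0,0,0,0,0,0.05,-1],[0,0,0,0,0,0.1,-1],[0,0,0,0,0,0.125,-1],[0,0,0,0,0,0.125,-1],[0,0,0,0,0,0.125,-1]]]'

```text
clock: 2.87
eef_pos: [0.5502, 0.0303, 0.1086]
orientation: [[-0.002, 1.0, 0.005], [1.0, 0.002, -0.0], [-0.0, 0.005, -1.0]]
force: [-0.2, -0.5, -2.0]
finger_gap: 0.0386
grasp_force: 62.0
```

arm_command --moves '[[[0,0,0.022,-0.185,-0.219,0,-1],[0,0,0.022,-0.185,-0.219,0,-1],[0,0,0.022,-0.185,-0.219,0,-1],[0,0,0.022,-0.185,-0.219,0,-1],[0,0,0.022,-0.185,-0.219,0,-1],[0,0,0.022,-0.185,-0.219,0,-1],[0,0,0.022,-0.185,-0.219,0,-1],[0,0,0.022,-0.185,-0.219,0,-1]]]'

```text
clock: 3.53
eef_pos: [0.3997, -0.1454, 0.1042]
orientation: [[-0.068, 0.998, -0.001], [0.998, 0.068, 0.001], [0.001, -0.001, -1.0]]
force: [0.5, 0.9, -1.3]
finger_gap: 0.0387
grasp_force: 61.9
```

arm_command --moves '[[[0,0,0,0,0,-0.06,-1],[0,0,0,0,0,-0.09,-1],[0,0,0,0,0,-0.1,-1],[0,0,0,0,0,-0.1,-1],[0,0,0,0,0,-0.1,-1],[0,0,0,0,0,-0.1,-1]]]'

```text
clock: 4.03
eef_pos: [0.4023, -0.145, 0.0276]
orientation: [[-0.072, 0.997, 0.003], [0.997, 0.072, -0.001], [-0.001, 0.003, -1.0]]
force: [0.4, -0.7, -0.7]
finger_gap: 0.0391
grasp_force: 61.8
```

```bash
python3 - <<'E'
from h import *
st(); snap('wrist','w2')
E
```

```text
{'clock': 4.0333, 'eef_pos': [0.4023, -0.145, 0.0276], 'orientation': [[-0.0715, 0.9974, 0.0026], [0.9974, 0.0715, -0.0011], [-0.0012, 0.0025, -1.0]], 'force': [0.3691, -0.736, -0.74], 'finger_gap': 0.0391, 'grasp_force': 61.8253, 'joint_positions': [-0.4257, -0.339, 1.9882, 0.0001, 1.4896, -0.4972]}
```

View pics/w2.png

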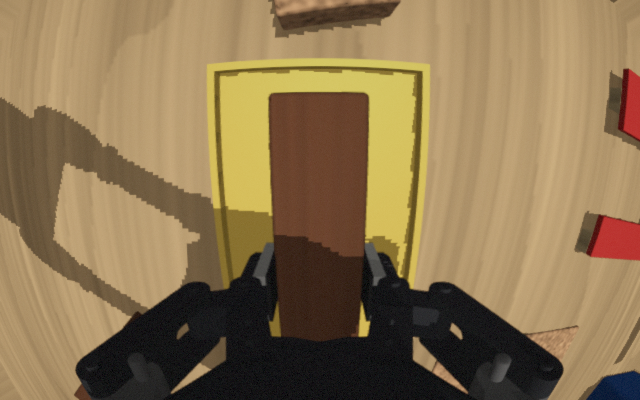

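The offcut sits centred over the tray (block 270–368, tray 208–430). I'll lower it and open the fingers partly.

arm_command --moves '[[[0,0,0,0,0,-0.008,-1],[0,0,0,0,0,-0.014,-1],[0,0,0,0,0,-0.014,-1],[0,0,0,0,0,-0.014,0.35],[0,0,0,0,0,-0.014,0.35],[0,0,0,0,0,-0.014,0.35],[0,0,0,0,0,0.03,0.35],[0,0,0,0,0,0.08,0.35]]]'

```text
clock: 4.75
eef_pos: [0.3988, -0.144, 0.0874]
orientation: [[-0.071, 0.997, -0.006], [0.998, 0.071, 0.003], [0.003, -0.006, -1.0]]
force: [1.3, -0.7, -0.1]
finger_gap: 0.0574
grasp_force: 0.0
```

arm_command --moves '[[[0,0,0,0,0,0.05,1],[0,0,0,0,0,0.1,1],[0,0,0,0,0,0.1,1]]]'

```text
clock: 5.0
eef_pos: [0.4038, -0.1462, 0.1793]
orientation: [[-0.071, 0.997, 0.013], [0.997, 0.071, -0.006], [-0.007, 0.013, -1.0]]
force: [-0.1, -1.2, 0.9]
finger_gap: 0.0856
grasp_force: 0.0
```

```bash
python3 - <<'E'
from h import *
st()
E
```

```text
{'clock': 5.0, 'eef_pos': [0.4038, -0.1462, 0.1793], 'orientation': [[-0.0706, 0.9974, 0.0134], [0.9975, 0.0707, -0.0061], [-0.007, 0.013, -0.9999]], 'force': [-0.0591, -1.2121, 0.8944], 'finger_gap': 0.0856, 'grasp_force': 0.0, 'joint_positions': [-0.4267, -0.3953, 1.7609, 0.0, 1.7613, -0.4974]}
```

arm_command --moves '[[[0,0,-0.022,0.022,0.307,0.01,1],[0,0,-0.022,0.022,0.307,0.01,1],[0,0,-0.022,0.022,0.307,0.01,1],[0,0,-0.022,0.022,0.307,0.01,1],[0,0,-0.022,0.022,0.307,0.01,1],[0,0,-0.022,0.022,0.307,0.01,1],[0,0,-0.022,0.022,0.307,0.01,1],[0,0,-0.022,0.022,0.307,0.01,1]]]'

```text
clock: 5.67
eef_pos: [0.4183, 0.1025, 0.1776]
orientation: [[-0.006, 1.0, 0.0], [1.0, 0.006, -0.0], [-0.0, 0.0, -1.0]]
force: [0.4, -0.2, 0.5]
finger_gap: 0.0855
grasp_force: 0.0
```

```bash
cat >> h.py <<'E'
def wcloud(fn):
    p,d,K,T=load(fn); v,u=np.mgrid[:400,:640]; f=K[0,0]
    x=u-K[0,2]; y=v-K[1,2]; r=np.hypot(x,y)+1e-9; t=np.tan(np.clip(r/f,0,1.5))
    P=np.stack([x/r*t*d,y/r*t*d,d],-1); return P@T[:3,:3].T+T[:3,3]
def circ(P):
    A=np.c_[2*P,np.ones(len(P))]; s=np.linalg.lstsq(A,(P**2).sum(1),rcond=None)[0]; return s[:2],np.sqrt(s[2]+s[:2]@s[:2])
def wcover(fn,zlo=.06,zhi=.12):
    p,d,K,T=load(fn); C=wcloud(fn); hsv=cv2.cvtColor(p,cv2.COLOR_BGR2HSV).astype(int)
    m=(hsv[...,0]>100)&(hsv[...,0]<125)&(hsv[...,1]>100)&(C[...,2]>zlo)&(C[...,2]<zhi)&(d>0)
    k,l,s,_=cv2.connectedComponentsWithStats(m.astype(np.uint8))
    for i in range(1,k):
        if s[i,4]<150: continue
        q=l==i; zt=np.percentile(C[q][:,2],90); q&=C[...,2]>zt-.004
        c,_=cv2.findContours(q.astype(np.uint8),0,1); c=max(c,key=len)[:,0]
        h=cv2.convexHull(C[c[:,1],c[:,0],:2].astype(np.float32)); print('cover',s[i].tolist(),'ztop',zt.round(4),'circle',cv2.minEnclosingCircle(h),'fit',circ(h[:,0]))
E
python3 - <<'E'
from h import *
st(); snap('wrist','w3'); wcover('w3')
snap('top','t3'); import r; r.run('t3')
E
```

```text
{'clock': 5.6667, 'eef_pos': [0.4183, 0.1025, 0.1776], 'orientation': [[-0.0064, 1.0, 0.0002], [1.0, 0.0064, -0.0001], [-0.0001, 0.0002, -1.0]], 'force': [0.3729, -0.2034, 0.4669], 'finger_gap': 0.0855, 'grasp_force': 0.0, 'joint_positions': [0.1613, -0.3776, 1.7505, -0.0001, 1.7684, 0.1549]}
cover [346, 0, 74, 72, 4112] ztop 0.0911 circle ((0.4669877290725708, 0.2403883934020996), 0.02794814109802246) fit (array([0.46711873, 0.24028608]), np.float64(0.027287814246100706))
cover [284, 168, 71, 77, 4178] ztop 0.097 circle ((0.41841623187065125, 0.10177566111087799), 0.027833223342895508) fit (array([0.41869769, 0.1015789 ]), np.float64(0.02715952702624778))
lip mean [0.6839 0.1932] rect [0.6833 0.1935] [0.032 0.098] long axis deg 175.8
lip mean [0.6762 0.0873] rect [0.6762 0.0871] [0.047 0.1  ] long axis deg 176.8
lip mean [ 0.6685 -0.0273] rect [ 0.6684 -0.0261] [0.048 0.099] long axis deg 176.6
lip mean [ 0.6614 -0.1337] rect [ 0.6612 -0.1338] [0.03  0.099] long axis deg 176.4
pump mean [0.5817 0.3251] rect [0.5819 0.3245] [0.035 0.041] long axis deg 62.7
off mean [0.3626 0.0066] rect [0.3926 0.0074] [0.158 0.096] long axis deg -138.0
off mean [ 0.4007 -0.1445] rect [ 0.4006 -0.1448] [0.037 0.157] long axis deg 94.6
tray mean [ 0.4029 -0.1448] rect [ 0.4027 -0.145 ] [0.116 0.201] long axis deg 94.3
cover mean [0.4721 0.2491] rect [0.4725 0.2489] [0.029 0.05 ] long axis deg 157.7
cover mean [0.4084 0.3601] rect [0.4079 0.3598] [0.049 0.055] long axis deg 104.4
```

View pics/w3.png

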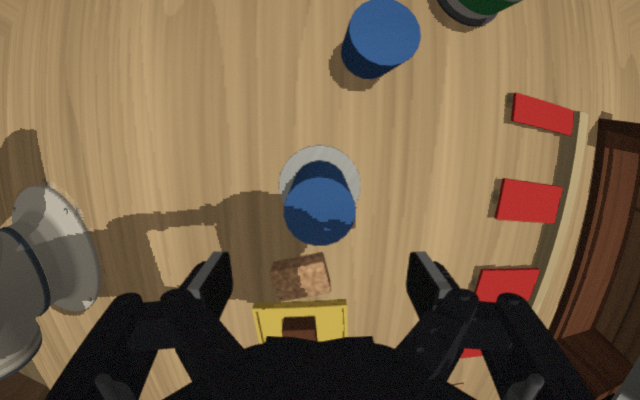

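The wrist view shows cover A at about (320,210) centred between the fingers, and empty cover C at (385,30). The offcut is in the tray. I'll grip A.

arm_command --moves '[[[0,0,0,0,0.001,-0.05,1],[0,0,0,0,0.001,-0.1,1],[0,0,0,0,0.001,-0.14,1],[0,0,0,0,0.001,-0.164,1],[0,0,0,0,0.001,-0.164,1],[0,0,0,0,0.001,-0.164,-1],[0,0,0,0,0.001,-0.164,-1],[0,0,0,0,0.001,-0.164,-1]]]'

```text
clock: 6.43
eef_pos: [0.42, 0.1011, 0.0493]
orientation: [[-0.001, 1.0, 0.004], [1.0, 0.001, 0.001], [0.001, 0.004, -1.0]]
force: [1.1, 0.3, -2.4]
finger_gap: 0.0545
grasp_force: 68.3
```

arm_command --moves '[[[0,0,0,0,0,0,-1],[0,0,0,0,0,0,-1],[0,0,0,0,0,0.02,-1],[0,0,0,0,0,0.04,-1],[0,0,0,0,0,0.05,-1],[0,0,0,0,0,0.05,-1]]]'

```text
clock: 6.93
eef_pos: [0.4198, 0.1018, 0.0889]
orientation: [[-0.002, 1.0, 0.004], [1.0, 0.002, 0.001], [0.001, 0.004, -1.0]]
force: [0.2, 0.7, -3.3]
finger_gap: 0.0542
grasp_force: 69.2
```

arm_command --moves '[[[0,0,-0.021,0.183,-0.081,0,-1],[0,0,-0.021,0.183,-0.081,0,-1],[0,0,-0.021,0.183,-0.081,0,-1],[0,0,-0.021,0.183,-0.081,0,-1],[0,0,-0.021,0.183,-0.081,0,-1],[0,0,-0.021,0.183,-0.081,0,-1],[0,0,-0.021,0.183,-0.081,0,-1]]]'

```text
clock: 7.52
eef_pos: [0.5641, 0.0368, 0.0848]
orientation: [[0.065, 0.998, -0.003], [0.998, -0.065, 0.0], [0.0, -0.003, -1.0]]
force: [0.2, 0.3, -3.5]
finger_gap: 0.0541
grasp_force: 69.9
```

arm_command --moves '[[[0,0,0,0,0,-0.03,-1],[0,0,0,0,0,-0.044,-1],[0,0,0,0,0,-0.044,-1],[0,0,0,0,0,-0.044,-1],[0,0,0,0,0,-0.044,-1]]]'

```text
clock: 7.93
eef_pos: [0.5644, 0.0371, 0.0516]
orientation: [[0.064, 0.998, 0.0], [0.998, -0.064, 0.0], [0.0, -0.0, -1.0]]
force: [-0.2, 0.4, -3.2]
finger_gap: 0.0542
grasp_force: 63.7
```

```bash
python3 - <<'E'
from h import *
st(); snap('wrist','w4'); snap('scene','s4')
a=cv2.imread('pics/w4.png'); b=cv2.imread('pics/s4.png')[190:310,260:460]
b=cv2.resize(b,(640,384)); a=cv2.resize(a,(320,200)); cv2.imwrite('pics/x4.png',np.vstack([b,np.hstack([a,a*0])]))
C=wcloud('w4'); p,d,K,T=load('w4'); hsv=cv2.cvtColor(p,cv2.COLOR_BGR2HSV).astype(int)
m=((hsv[...,0]<6)|(hsv[...,0]>174))&(hsv[...,1]>150)&(abs(C[...,2]-.019)<.006)
k,l,s,_=cv2.connectedComponentsWithStats(m.astype(np.uint8))
for i in range(1,k):
    if s[i,4]>300: P=C[l==i]; r=cv2.minAreaRect(P[:,:2].astype(np.float32)); print(s[i].tolist(),np.round(r[0],4),np.round(r[1],3),round(r[2],1))
m=(hsv[...,1]<60)&(hsv[...,2]>100)&(C[...,2]<.025)
E
```

```text
{'clock': 7.9333, 'eef_pos': [0.5644, 0.0371, 0.0516], 'orientation': [[0.0637, 0.998, 0.0], [0.998, -0.0637, 0.0], [0.0, -0.0, -1.0]], 'force': [-0.1645, 0.4402, -3.2427], 'finger_gap': 0.0542, 'grasp_force': 63.7222, 'joint_positions': [0.0054, 0.0392, 1.6044, 0.0, 1.4981, 0.0692]}
[446, 0, 102, 26, 1248] [0.6936 0.18  ] [0.081 0.018] 6.7
[414, 99, 136, 86, 9921] [0.6762 0.0883] [0.05  0.101] 85.7
[417, 267, 107, 49, 2269] [ 0.6804 -0.0084] [0.04 0.1 ] 63.5
[444, 375, 34, 23, 311] [ 0.692 -0.13 ] [0.013 0.053] 47.3
```

View pics/x4.png

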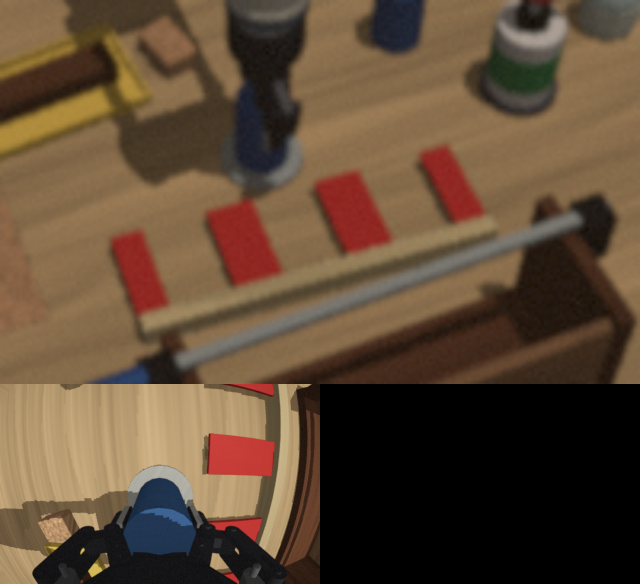

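The pot is in front of bay 1, about 2 mm above the bench and aligned with the gap. I'll slide it in slowly.

arm_command --moves '[[[0,0,0,0.017,-0.001,0,-1],[0,0,0,0.034,-0.002,0,-1],[0,0,0,0.051,-0.003,0,-1],[0,0,0,0.068,-0.0045,0,-1],[0,0,0,0.085,-0.0055,0,-1],[0,0,0,0.102,-0.0067,0,-1],[0,0,0,0.119,-0.008,0,-1],[0,0,0,0.134,-0.009,0,-1]]]'

```text
clock: 8.7
eef_pos: [0.6729, 0.0294, 0.0514]
orientation: [[0.064, 0.998, 0.0], [0.998, -0.064, -0.0], [0.0, 0.0, -1.0]]
force: [-0.7, -0.0, -3.6]
finger_gap: 0.0543
grasp_force: 64.2
```

arm_command --moves '[[[0,0,0,0,0,0,-1],[0,0,0,0,0,-0.001,-1]]]'

```text
clock: 8.87
eef_pos: [0.6722, 0.0295, 0.0504]
orientation: [[0.064, 0.998, -0.0], [0.998, -0.064, 0.0], [-0.0, -0.0, -1.0]]
force: [-0.2, -0.4, -3.1]
finger_gap: 0.0543
grasp_force: 64.4
```

```bash
python3 - <<'E'
from h import *
st(); snap('wrist','w5'); snap('scene','s5')
a=cv2.imread('pics/w5.png'); b=cv2.imread('pics/s5.png')[190:310,260:460]
b=cv2.resize(b,(500,300)); a=cv2.resize(a[:,150:550],(300,300)); cv2.imwrite('pics/x5.png',np.hstack([b,a]))
E
```

```text
{'clock': 8.8667, 'eef_pos': [0.6722, 0.0295, 0.0504], 'orientation': [[0.0644, 0.9979, -0.0002], [0.9979, -0.0644, 0.0], [-0.0, -0.0002, -1.0]], 'force': [-0.2093, -0.3974, -3.0549], 'finger_gap': 0.0543, 'grasp_force': 64.4107, 'joint_positions': [-0.0067, 0.3221, 1.2893, 0.0, 1.5304, 0.0577]}
```

View pics/x5.png

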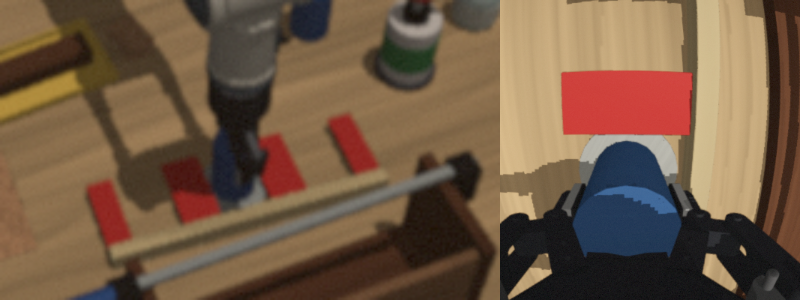

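The foot is under the lips. I'll pull the cover straight up.

arm_command --moves '[[[0,0,0,0,0,0.01,-1],[0,0,0,0,0,0.02,-1],[0,0,0,0,0,0.03,-1],[0,0,0,0,0,0.04,-1],[0,0,0,0,0,0.05,-1],[0,0,0,0,0,0.06,-1],[0,0,0,0,0,0.075,-1],[0,0,0,0,0,0.09,-1]]]'

```text
clock: 9.63
eef_pos: [0.6722, 0.0295, 0.124]
orientation: [[0.064, 0.998, 0.001], [0.998, -0.064, 0.0], [0.0, 0.001, -1.0]]
force: [0.2, -0.7, -2.6]
finger_gap: 0.0544
grasp_force: 64.7
```

arm_command --moves '[[[0,0,0,0,0,0.03,-1],[0,0,0,0,0,0.06,-1],[0,0,0,0,0,0.06,-1]]]'

```text
clock: 9.88
eef_pos: [0.6742, 0.0295, 0.1786]
orientation: [[0.064, 0.998, 0.011], [0.998, -0.064, -0.0], [0.001, 0.011, -1.0]]
force: [0.5, 0.1, -0.3]
finger_gap: 0.0543
grasp_force: 64.7
```

```bash
python3 - <<'E'
from h import *
st(); snap('wrist','w6')
b=cv2.imread('pics/w6.png'); snap('scene','s6')
a=cv2.imread('pics/s6.png')[190:310,260:460]
cv2.imwrite('pics/x6.png',np.hstack([cv2.resize(a,(400,240)),cv2.resize(b,(384,240))]))
E
```

```text
{'clock': 9.8833, 'eef_pos': [0.6742, 0.0295, 0.1786], 'orientation': [[0.0642, 0.9979, 0.011], [0.9979, -0.0642, -0.0], [0.0007, 0.011, -0.9999]], 'force': [0.5428, 0.1278, -0.2784], 'finger_gap': 0.0543, 'grasp_force': 64.7205, 'joint_positions': [-0.0066, 0.2814, 1.1103, 0.0, 1.7389, 0.0576]}
```

View pics/x6.png

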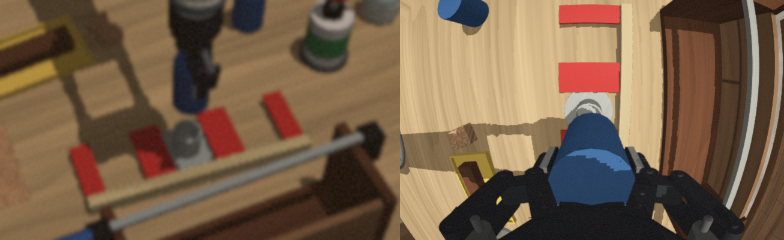

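Pot A stands uncovered in bay 1. Its cover goes to the far mat spot.

arm_command --moves '[[[0,0,0,-0.0675,-0.2965,0,-1],[0,0,0,-0.0675,-0.2965,0,-1],[0,0,0,-0.0675,-0.2965,0,-1],[0,0,0,-0.0675,-0.2965,0,-1],[0,0,0,-0.0675,-0.2965,0,-1],[0,0,0,-0.0675,-0.2965,0,-1],[0,0,0,-0.0675,-0.2965,0,-1],[0,0,0,-0.0675,-0.2965,0,-1]]]'

```text
clock: 10.65
eef_pos: [0.6168, -0.2097, 0.1681]
orientation: [[0.068, 0.998, -0.003], [0.998, -0.068, 0.001], [0.001, -0.003, -1.0]]
force: [-0.3, 0.4, -0.8]
finger_gap: 0.0544
grasp_force: 64.7
```

arm_command --moves '[[[0,0,0,-0.0675,-0.2965,-0.03,-1],[0,0,0,-0.0675,-0.2965,-0.03,-1],[0,0,0,-0.0675,-0.2965,-0.03,-1],[0,0,0,-0.0675,-0.2965,-0.03,-1],[0,0,0,-0.0675,-0.2965,-0.03,-1],[0,0,0,-0.0675,-0.2965,-0.03,-1],[0,0,0,-0.0675,-0.2965,-0.03,-1],[0,0,0,-0.0675,-0.2965,-0.03,-1]]]'

```text
clock: 11.32
eef_pos: [0.5634, -0.4452, 0.1436]
orientation: [[0.066, 0.998, -0.003], [0.998, -0.066, 0.003], [0.003, -0.003, -1.0]]
force: [0.9, 0.9, -1.6]
finger_gap: 0.0542
grasp_force: 64.7
```

arm_command --moves '[[[0,0,0,0,0,-0.05,-1],[0,0,0,0,0,-0.09,-1],[0,0,0,0,0,-0.11,-1],[0,0,0,0,0,-0.119,-1],[0,0,0,0,0,-0.119,-1],[0,0,0,0,0,-0.119,-1],[0,0,0,0,0,-0.119,-1]]]'

```text
clock: 11.9
eef_pos: [0.5654, -0.4443, 0.0529]
orientation: [[0.063, 0.998, 0.002], [0.998, -0.063, -0.001], [-0.001, 0.002, -1.0]]
force: [0.2, -0.3, -1.4]
finger_gap: 0.0543
grasp_force: 64.8
```

Lower to contact and check the force.

arm_command --moves '[[[0,0,0,0,0,-0.004,-1],[0,0,0,0,0,-0.004,-1],[0,0,0,0,0,-0.006,-1],[0,0,0,0,0,-0.006,-1]]]'

```text
clock: 12.23
eef_pos: [0.5643, -0.4451, 0.0468]
orientation: [[0.064, 0.998, 0.001], [0.998, -0.064, -0.001], [-0.001, 0.001, -1.0]]
force: [0.4, -0.6, 0.2]
finger_gap: 0.0543
grasp_force: 64.8
```

arm_command --moves '[[[0,0,0,0,0,0,1],[0,0,0,0,0,0,1],[0,0,0,0,0,0,1],[0,0,0,0,0,0.04,1],[0,0,0,0,0,0.09,1],[0,0,0,0,0,0.14,1],[0,0,0,0,0,0.16,1],[0,0,0,0,0,0.16,1]]]'

```text
clock: 12.9
eef_pos: [0.5657, -0.4464, 0.1829]
orientation: [[0.064, 0.998, 0.009], [0.998, -0.064, -0.008], [-0.007, 0.01, -1.0]]
force: [0.2, -0.5, 1.1]
finger_gap: 0.0847
grasp_force: 0.0
```

arm_command --moves '[[[0,0,0.01,-0.04,0.4,0,1],[0,0,0.01,-0.04,0.4,0,1],[0,0,0.01,-0.04,0.4,0,1],[0,0,0.01,-0.04,0.4,0,1],[0,0,0.01,-0.04,0.4,0,1],[0,0,0.01,-0.04,0.4,0,1],[0,0,0.01,-0.04,0.4,0,1],[0,0,0.01,-0.04,0.4,0,1]]]'

```text
clock: 13.57
eef_pos: [0.5312, -0.1217, 0.1736]
orientation: [[0.032, 1.0, -0.001], [1.0, -0.032, 0.001], [0.001, -0.001, -1.0]]
force: [0.7, -0.1, -0.0]
finger_gap: 0.0852
grasp_force: 0.0
```

arm_command --moves '[[[0,0,0.01,-0.08,0.4,0,1],[0,0,0.01,-0.08,0.4,0,1],[0,0,0.01,-0.08,0.4,0,1],[0,0,0.01,-0.08,0.4,0,1],[0,0,0.01,-0.08,0.4,0,1],[0,0,0.01,-0.08,0.4,0,1],[0,0,0.01,-0.08,0.4,0,1],[0,0,0.01,-0.08,0.4,0,1]]]'

```text
clock: 14.23
eef_pos: [0.4668, 0.1975, 0.1736]
orientation: [[0.001, 1.0, -0.001], [1.0, -0.001, 0.0], [0.0, -0.001, -1.0]]
force: [1.0, 0.4, 0.2]
finger_gap: 0.0853
grasp_force: 0.0
```

```bash
python3 - <<'E'
from h import *
st(); snap('wrist','w7'); wcover('w7'); snap('top','t7'); import r; r.run('t7')
E
```

```text
{'clock': 14.2333, 'eef_pos': [0.4668, 0.1975, 0.1736], 'orientation': [[0.0006, 1.0, -0.0007], [1.0, -0.0006, 0.0003], [0.0003, -0.0007, -1.0]], 'force': [0.9903, 0.4039, 0.1548], 'finger_gap': 0.0853, 'grasp_force': 0.0, 'joint_positions': [0.3328, -0.1641, 1.5816, 0.0005, 1.7247, 0.3335]}
cover [203, 0, 78, 41, 2450] ztop 0.0971 circle ((0.40732115507125854, 0.35772505402565), 0.027424870058894157) fit (array([0.40818994, 0.36151769]), np.float64(0.02721689081323406))
cover [283, 117, 73, 73, 4165] ztop 0.0912 circle ((0.4671555459499359, 0.24084097146987915), 0.027381213381886482) fit (array([0.46723845, 0.24095046]), np.float64(0.026974243725692088))
lip mean [0.6841 0.1932] rect [0.6834 0.1935] [0.032 0.098] long axis deg 175.7
lip mean [0.6762 0.087 ] rect [0.6762 0.0869] [0.047 0.1  ] long axis deg 176.6
lip mean [ 0.6684 -0.0271] rect [ 0.6683 -0.0269] [0.047 0.1  ] long axis deg 176.6
lip mean [ 0.6616 -0.1337] rect [ 0.6614 -0.1337] [0.03  0.099] long axis deg 176.3
pump mean [0.5817 0.3251] rect [0.5819 0.3245] [0.035 0.041] long axis deg 62.7
off mean [0.4089 0.1124] rect [0.4067 0.1077] [0.221 0.11 ] long axis deg -136.0
off mean [ 0.4007 -0.1445] rect [ 0.4006 -0.1448] [0.037 0.157] long axis deg 94.6
tray mean [ 0.4029 -0.145 ] rect [ 0.4024 -0.1455] [0.116 0.2  ] long axis deg 94.1
cover mean [ 0.5639 -0.4427] rect [ 0.5638 -0.4429] [0.049 0.055] long axis deg 101.0
cover mean [0.4065 0.3629] rect [0.4069 0.363 ] [0.051 0.044] long axis deg -139.8
```

arm_command --moves '[[[0,0,0,0,0.053,0,1],[0,0,0,0,0.053,-0.03,1],[0,0,0,0,0.053,-0.08,1],[0,0,0,0,0.053,-0.13,1],[0,0,0,0,0.053,-0.162,1],[0,0,0,0,0.053,-0.162,1],[0,0,0,0,0.053,-0.162,-1],[0,0,0,0,0.053,-0.162,-1]]]'

```text
clock: 15.0
eef_pos: [0.4692, 0.2374, 0.0467]
orientation: [[0.002, 1.0, 0.002], [1.0, -0.002, 0.001], [0.001, 0.002, -1.0]]
force: [1.1, 0.7, 1.7]
finger_gap: 0.0639
grasp_force: 0.0
```

arm_command --moves '[[[0,0,0,0,0,0,-1],[0,0,0,0,0,0,-1],[0,0,0,0,0,0,-1],[0,0,0,0,0,0.04,-1],[0,0,0,0,0,0.09,-1],[0,0,0,0,0,0.13,-1],[0,0,0,0,0,0.13,-1]]]'

```text
clock: 15.58
eef_pos: [0.4712, 0.2388, 0.1584]
orientation: [[0.001, 1.0, 0.013], [1.0, -0.002, 0.006], [0.006, 0.013, -1.0]]
force: [1.7, 0.2, -0.0]
finger_gap: 0.0551
grasp_force: 64.4
```

arm_command --moves '[[[0,0,0,0.0605,-0.3735,0,-1],[0,0,0,0.0605,-0.3735,0,-1],[0,0,0,0.0605,-0.3735,0,-1],[0,0,0,0.0605,-0.3735,0,-1],[0,0,0,0.0605,-0.3735,0,-1],[0,0,0,0.0605,-0.3735,0,-1],[0,0,0,0.0605,-0.3735,0,-1],[0,0,0,0.0605,-0.3735,0,-1]]]'

```text
clock: 16.25
eef_pos: [0.5167, -0.0668, 0.1488]
orientation: [[0.006, 1.0, 0.001], [1.0, -0.006, -0.003], [-0.003, 0.001, -1.0]]
force: [-0.6, 0.1, -2.0]
finger_gap: 0.0553
grasp_force: 64.3
```

arm_command --moves '[[[0,0,0,0.0605,-0.3735,0,-1],[0,0,0,0.0605,-0.3735,0,-1],[0,0,0,0.0605,-0.3735,0,-1],[0,0,0,0.0605,-0.3735,0,-1],[0,0,0,0.0605,-0.3735,0,-1],[0,0,0,0.0605,-0.3735,0,-1],[0,0,0,0.0605,-0.3735,0,-1],[0,0,0,0.0605,-0.3735,0,-1]]]'

```text
clock: 16.92
eef_pos: [0.5641, -0.3657, 0.1472]
orientation: [[0.006, 1.0, -0.001], [1.0, -0.006, -0.002], [-0.002, -0.001, -1.0]]
force: [0.8, -0.1, -2.2]
finger_gap: 0.055
grasp_force: 64.4
```

arm_command --moves '[[[0,0,0,0,0,-0.05,-1],[0,0,0,0,0,-0.09,-1],[0,0,0,0,0,-0.11,-1],[0,0,0,0,0,-0.119,-1],[0,0,0,0,0,-0.119,-1],[0,0,0,0,0,-0.119,-1],[0,0,0,0,0,-0.119,-1]]]'

```text
clock: 17.5
eef_pos: [0.5653, -0.3599, 0.0541]
orientation: [[0.001, 1.0, 0.001], [1.0, -0.001, -0.0], [-0.0, 0.001, -1.0]]
force: [0.1, -0.0, -1.0]
finger_gap: 0.0555
grasp_force: 64.5
```

arm_command --moves '[[[0,0,0,0,0,-0.005,-1],[0,0,0,0,0,-0.005,-1],[0,0,0,0,0,-0.008,-1],[0,0,0,0,0,-0.008,-1],[0,0,0,0,0,-0.008,-1]]]'

```text
clock: 17.92
eef_pos: [0.5659, -0.3607, 0.0519]
orientation: [[0.001, 1.0, 0.004], [1.0, -0.001, -0.003], [-0.003, 0.004, -1.0]]
force: [-4.4, 1.4, 14.1]
finger_gap: 0.0552
grasp_force: 65.6
```

arm_command --moves '[[[0,0,0,0,0,0.005,-1],[0,0,0,0,0,0.005,-1],[0,0,0,0,0,0.005,1],[0,0,0,0,0,0.005,1],[0,0,0,0,0,0.005,1],[0,0,0,0,0,0.05,1],[0,0,0,0,0,0.1,1],[0,0,0,0,0,0.15,1]]]'

```text
clock: 18.58
eef_pos: [0.5642, -0.3596, 0.1666]
orientation: [[0.002, 1.0, -0.003], [1.0, -0.002, 0.002], [0.002, -0.003, -1.0]]
force: [0.6, 0.3, 0.3]
finger_gap: 0.0855
grasp_force: 0.0
```

arm_command --moves '[[[0,0,0,-0.1,0.4,0,1],[0,0,0,-0.1,0.4,0,1],[0,0,0,-0.1,0.4,0,1],[0,0,0,-0.1,0.4,0,1],[0,0,0,-0.1,0.4,0,1],[0,0,0,-0.1,0.4,0,1],[0,0,0,-0.1,0.4,0,1],[0,0,0,-0.1,0.4,0,1]]]'

```text
clock: 19.25
eef_pos: [0.4839, -0.0381, 0.167]
orientation: [[0.001, 1.0, 0.0], [1.0, -0.001, 0.0], [0.0, 0.0, -1.0]]
force: [1.2, 0.8, -0.7]
finger_gap: 0.0852
grasp_force: 0.0
```

arm_command --moves '[[[0,0,0,-0.096,0.39,0,1],[0,0,0,-0.096,0.39,0,1],[0,0,0,-0.096,0.39,0,1],[0,0,0,-0.096,0.39,0,1],[0,0,0,-0.096,0.39,0,1],[0,0,0,-0.096,0.39,0,1],[0,0,0,-0.096,0.39,0,1],[0,0,0,-0.096,0.39,0,1]]]'

```text
clock: 19.92
eef_pos: [0.4067, 0.2749, 0.1671]
orientation: [[-0.0, 1.0, -0.0], [1.0, 0.0, 0.001], [0.001, -0.0, -1.0]]
force: [1.6, 0.5, 1.2]
finger_gap: 0.0855
grasp_force: 0.0
```

```bash
python3 - <<'E'
from h import *
st(); snap('wrist','w8'); wcover('w8'); snap('top','t8'); import r; r.run('t8')
E
```

```text
{'clock': 19.9167, 'eef_pos': [0.4067, 0.2749, 0.1671], 'orientation': [[-0.0004, 1.0, -0.0], [1.0, 0.0004, 0.001], [0.001, -0.0, -1.0]], 'force': [1.5979, 0.5114, 1.1572], 'finger_gap': 0.0855, 'grasp_force': 0.0, 'joint_positions': [0.5245, -0.2087, 1.6322, 0.0009, 1.7175, 0.5242]}
cover [280, 54, 80, 78, 4849] ztop 0.0971 circle ((0.40741848945617676, 0.3622870445251465), 0.02752668783068657) fit (array([0.40749924, 0.36220724]), np.float64(0.027141397699986598))
lip mean [0.6841 0.1932] rect [0.6834 0.1935] [0.032 0.098] long axis deg 175.7
lip mean [0.6762 0.0872] rect [0.6762 0.087 ] [0.047 0.099] long axis deg 176.4
lip mean [ 0.6683 -0.027 ] rect [ 0.6682 -0.0263] [0.048 0.1  ] long axis deg 176.9
lip mean [ 0.6614 -0.1336] rect [ 0.6612 -0.1338] [0.03  0.099] long axis deg 176.4
pump mean [0.5817 0.3251] rect [0.5819 0.3245] [0.035 0.041] long axis deg 62.7
off mean [0.357  0.1844] rect [0.3806 0.1741] [0.134 0.117] long axis deg 54.0
off mean [ 0.4007 -0.1445] rect [ 0.4006 -0.1448] [0.037 0.157] long axis deg 94.6
tray mean [ 0.4029 -0.145 ] rect [ 0.4024 -0.1454] [0.116 0.2  ] long axis deg 94.0
cover mean [ 0.5655 -0.3556] rect [ 0.5655 -0.3556] [0.05 0.05] long axis deg 106.6
cover mean [ 0.5641 -0.4429] rect [ 0.5634 -0.443 ] [0.049 0.055] long axis deg 102.0
```

arm_command --moves '[[[0,0,0,0.001,0.1075,0,1],[0,0,0,0.001,0.1075,0,1],[0,0,0,0.001,0.1075,-0.03,1],[0,0,0,0.001,0.1075,-0.08,1],[0,0,0,0.001,0.1075,-0.125,1],[0,0,0,0.001,0.1075,-0.15,1],[0,0,0,0.001,0.1075,-0.15,1],[0,0,0,0.001,0.1075,-0.15,1]]]'

```text
clock: 20.68
eef_pos: [0.4085, 0.3569, 0.0462]
orientation: [[0.002, 1.0, -0.002], [1.0, -0.002, -0.002], [-0.002, -0.002, -1.0]]
force: [0.0, 0.8, 0.9]
finger_gap: 0.0854
grasp_force: 0.0
```

arm_command --moves '[[[0,0,0,0,0,0,-1],[0,0,0,0,0,0,-1],[0,0,0,0,0,0,-1],[0,0,0,0,0,0,-1],[0,0,0,0,0,0,-1],[0,0,0,0,0,0,-1]]]'

```text
clock: 21.18
eef_pos: [0.4101, 0.3589, 0.0505]
orientation: [[0.001, 1.0, 0.004], [1.0, -0.001, 0.003], [0.003, 0.004, -1.0]]
force: [-0.9, -1.3, 6.8]
finger_gap: 0.0551
grasp_force: 64.2
```

arm_command --moves '[[[0,0,0,0,0,0.02,-1],[0,0,0,0,0,0.04,-1],[0,0,0,0,0,0.05,-1],[0,0,0,0,0,0.05,-1],[0,0,0,0,0,0.05,-1]]]'

```text
clock: 21.6
eef_pos: [0.4092, 0.3581, 0.0876]
orientation: [[0.002, 1.0, 0.001], [1.0, -0.002, 0.001], [0.001, 0.001, -1.0]]
force: [-0.6, 0.1, -4.2]
finger_gap: 0.0554
grasp_force: 64.7
```

arm_command --moves '[[[0,0,0,0.0625,-0.172,0,-1],[0,0,0,0.0625,-0.172,0,-1],[0,0,0,0.0625,-0.172,0,-1],[0,0,0,0.0625,-0.172,0,-1],[0,0,-0.021,0.13,-0.2595,0,-1],[0,0,-0.021,0.1985,-0.2595,0,-1],[0,0,-0.021,0.1985,-0.2595,0,-1],[0,0,-0.021,0.1985,-0.2595,0,-1]]]'

```text
clock: 22.27
eef_pos: [0.5713, 0.1463, 0.0844]
orientation: [[0.072, 0.997, -0.0], [0.997, -0.072, -0.003], [-0.003, -0.0, -1.0]]
force: [-1.1, 0.3, -3.5]
finger_gap: 0.0552
grasp_force: 66.8
```

arm_command --moves '[[[0,0,0,0,0,-0.02,-1],[0,0,0,0,0,-0.035,-1],[0,0,0,0,0,-0.042,-1],[0,0,0,0,0,-0.042,-1],[0,0,0,0,0,-0.042,-1],[0,0,0,0,0,-0.042,-1]]]'

```text
clock: 22.77
eef_pos: [0.5669, 0.1508, 0.0533]
orientation: [[0.067, 0.998, -0.001], [0.998, -0.067, 0.0], [-0.0, -0.001, -1.0]]
force: [-0.3, 0.5, -3.5]
finger_gap: 0.0551
grasp_force: 66.8
```

```bash
python3 - <<'E'
from h import *
st(); snap('wrist','w9'); snap('scene','s9')
a=cv2.imread('pics/s9.png')[190:310,260:460]; b=cv2.imread('pics/w9.png')[:,130:]
cv2.imwrite('pics/x9.png',np.hstack([cv2.resize(a,(400,240)),cv2.resize(b,(382,300))[:240]]))
p,d,K,T=load('w9'); C=wcloud('w9'); hsv=cv2.cvtColor(p,cv2.COLOR_BGR2HSV).astype(int)
m=(hsv[...,1]<50)&(hsv[...,2]>100)&(C[...,2]<.03)&(C[...,2]>.002)&(np.hypot(C[...,0]-.568,C[...,1]-.152)<.07)
P=C[m]; print('foot px',m.sum(), 'x',np.percentile(P[:,0],[1,50,99]),'ymax',np.percentile(P[:,1],99.5),'z',np.median(P[:,2]))
E
```

```text
{'clock': 22.7667, 'eef_pos': [0.5669, 0.1508, 0.0533], 'orientation': [[0.0665, 0.9978, -0.001], [0.9978, -0.0665, 0.0], [-0.0, -0.001, -1.0]], 'force': [-0.2823, 0.476, -3.4625], 'finger_gap': 0.0551, 'grasp_force': 66.8204, 'joint_positions': [0.2018, 0.0947, 1.5432, 0.0002, 1.5047, 0.2684]}
foot px 4184 x [0.52720174 0.57267118 0.60842532] ymax 0.19638894915205973 z 0.008936425989805194
```

View pics/x9.png

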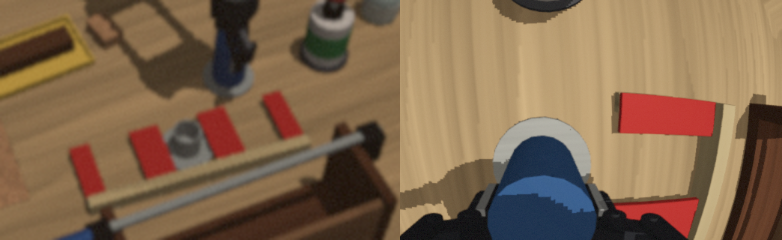

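Pot A stands in bay 1 and pot B is in front of the left bay, aligned with it. I'll slide it in.

arm_command --moves '[[[0,0,0,0.018,-0.001,-0.001,-1],[0,0,0,0.036,-0.0025,-0.001,-1],[0,0,0,0.054,-0.0035,-0.001,-1],[0,0,0,0.072,-0.0048,-0.001,-1],[0,0,0,0.09,-0.006,-0.001,-1],[0,0,0,0.108,-0.007,-0.001,-1],[0,0,0,0.126,-0.008,-0.001,-1],[0,0,0,0.14,-0.009,-0.001,-1]]]'

```text
clock: 23.53
eef_pos: [0.6805, 0.1433, 0.0528]
orientation: [[0.067, 0.998, 0.0], [0.998, -0.067, 0.0], [0.0, 0.0, -1.0]]
force: [-0.7, -0.7, -3.9]
finger_gap: 0.0552
grasp_force: 67.2
```

arm_command --moves '[[[0,0,0,0,0,0,-1],[0,0,0,0,0,-0.001,-1]]]'

```text
clock: 23.7
eef_pos: [0.6796, 0.1432, 0.0519]
orientation: [[0.067, 0.998, -0.0], [0.998, -0.067, 0.0], [0.0, -0.0, -1.0]]
force: [-0.7, -0.1, -2.7]
finger_gap: 0.0553
grasp_force: 67.2
```

```bash
python3 - <<'E'
from h import *
st(); snap('wrist','w10')
a=cv2.imread('pics/w10.png'); cv2.imwrite('pics/x10.png',cv2.resize(a,(480,300)))
E
```

```text
{'clock': 23.7, 'eef_pos': [0.6796, 0.1432, 0.0519], 'orientation': [[0.0674, 0.9977, -0.0004], [0.9977, -0.0674, 0.0], [0.0, -0.0004, -1.0]], 'force': [-0.6995, -0.1358, -2.6951], 'finger_gap': 0.0553, 'grasp_force': 67.1682, 'joint_positions': [0.1587, 0.3793, 1.2164, 0.0001, 1.5464, 0.2261]}
```

View pics/x10.png

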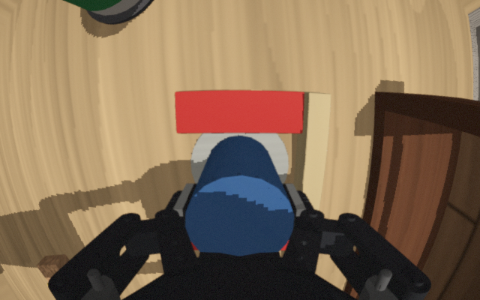

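The foot is under the lip at (240,130). Pull.

arm_command --moves '[[[0,0,0,0,0,0.01,-1],[0,0,0,0,0,0.02,-1],[0,0,0,0,0,0.03,-1],[0,0,0,0,0,0.04,-1],[0,0,0,0,0,0.05,-1],[0,0,0,0,0,0.06,-1],[0,0,0,0,0,0.075,-1],[0,0,0,0,0,0.09,-1]]]'

```text
clock: 24.42
eef_pos: [0.6799, 0.1431, 0.1257]
orientation: [[0.067, 0.998, 0.001], [0.998, -0.067, 0.0], [0.0, 0.001, -1.0]]
force: [0.2, 0.5, -2.2]
finger_gap: 0.055
grasp_force: 67.3
```

arm_command --moves '[[[0,0,0,0,0,0.03,-1],[0,0,0,0,0,0.06,-1],[0,0,0,0,0,0.06,-1],[0,0,0,0,0,0.06,-1]]]'

```text
clock: 24.75
eef_pos: [0.6809, 0.1433, 0.1755]
orientation: [[0.067, 0.998, 0.006], [0.998, -0.067, 0.001], [0.001, 0.006, -1.0]]
force: [0.2, -0.3, -1.7]
finger_gap: 0.055
grasp_force: 67.4
```

```bash
python3 - <<'E'
from h import *
st(); snap('wrist','w11'); snap('scene','s11')
a=cv2.imread('pics/s11.png')[190:310,260:460]; b=cv2.imread('pics/w11.png')[:,130:]
cv2.imwrite('pics/x11.png',np.hstack([cv2.resize(a,(400,240)),cv2.resize(b,(382,300))[:240]]))
E
```

```text
{'clock': 24.75, 'eef_pos': [0.6809, 0.1433, 0.1755], 'orientation': [[0.0674, 0.9977, 0.0058], [0.9977, -0.0674, 0.001], [0.0013, 0.0058, -1.0]], 'force': [0.1532, -0.2843, -1.724], 'finger_gap': 0.055, 'grasp_force': 67.3598, 'joint_positions': [0.1585, 0.3455, 1.0387, 0.0, 1.7515, 0.226]}
```

View pics/x11.png

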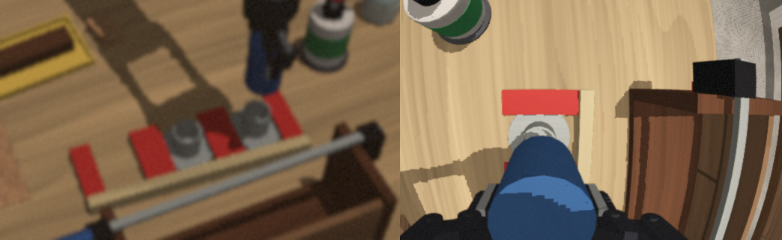

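Both pots are uncovered in their bays. The last cover goes to the near mat spot.

arm_command --moves '[[[0,0,0,-0.072,-0.258,0,-1],[0,0,0,-0.072,-0.258,0,-1],[0,0,0,-0.072,-0.258,0,-1],[0,0,0,-0.072,-0.258,0,-1],[0,0,0,-0.072,-0.258,0,-1],[0,0,0,-0.072,-0.258,0,-1],[0,0,0,-0.072,-0.258,0,-1]]]'

```text
clock: 25.43
eef_pos: [0.6207, -0.0662, 0.17]
orientation: [[0.072, 0.997, -0.003], [0.997, -0.072, -0.0], [-0.0, -0.003, -1.0]]
force: [0.1, 0.7, -1.5]
finger_gap: 0.0548
grasp_force: 67.3
```

arm_command --moves '[[[0,0,0,-0.072,-0.258,0,-1],[0,0,0,-0.072,-0.258,0,-1],[0,0,0,-0.072,-0.258,0,-1],[0,0,0,-0.072,-0.258,0,-1],[0,0,0,-0.072,-0.258,0,-1],[0,0,0,-0.072,-0.258,0,-1],[0,0,0,-0.072,-0.258,0,-1]]]'

```text
clock: 26.02
eef_pos: [0.5639, -0.2709, 0.1702]
orientation: [[0.07, 0.998, -0.002], [0.998, -0.07, 0.001], [0.001, -0.002, -1.0]]
force: [0.1, 0.7, -1.4]
finger_gap: 0.0547
grasp_force: 67.3
```

arm_command --moves '[[[0,0,0,0,0,-0.05,-1],[0,0,0,0,0,-0.1,-1],[0,0,0,0,0,-0.13,-1],[0,0,0,0,0,-0.143,-1],[0,0,0,0,0,-0.143,-1],[0,0,0,0,0,-0.143,-1],[0,0,0,0,0,-0.143,-1]]]'

```text
clock: 26.6
eef_pos: [0.5662, -0.2695, 0.0604]
orientation: [[0.066, 0.998, 0.004], [0.998, -0.066, -0.002], [-0.001, 0.004, -1.0]]
force: [0.2, -0.1, -1.4]
finger_gap: 0.0554
grasp_force: 67.3
```

arm_command --moves '[[[0,0,0,0,0,-0.008,-1],[0,0,0,0,0,-0.008,-1],[0,0,0,0,0,-0.011,-1],[0,0,0,0,0,-0.011,-1],[0,0,0,0,0,-0.011,-1]]]'

```text
clock: 27.02
eef_pos: [0.5644, -0.2698, 0.0488]
orientation: [[0.068, 0.998, 0.0], [0.998, -0.068, 0.0], [0.0, 0.0, -1.0]]
force: [-0.7, 0.1, -2.7]
finger_gap: 0.0553
grasp_force: 67.3
```

arm_command --moves '[[[0,0,0,0,0,-0.003,-1],[0,0,0,0,0,-0.003,-1],[0,0,0,0,0,-0.003,-1]]]'

```text
clock: 27.27
eef_pos: [0.5646, -0.2701, 0.0485]
orientation: [[0.068, 0.998, 0.001], [0.998, -0.068, -0.001], [-0.001, 0.001, -1.0]]
force: [-4.5, 1.4, 6.3]
finger_gap: 0.0549
grasp_force: 67.8
```

arm_command --moves '[[[0,0,0,0,0,0.002,1],[0,0,0,0,0,0.002,1],[0,0,0,0,0,0.002,1],[0,0,0,0,0,0.05,1],[0,0,0,0,0,0.1,1],[0,0,0,0,0,0.15,1],[0,0,0,0,0,0.2,1],[0,0,0,0,0,0.25,1]]]'

```text
clock: 27.93
eef_pos: [0.5642, -0.2695, 0.2482]
orientation: [[0.067, 0.998, 0.0], [0.998, -0.067, -0.0], [-0.0, 0.0, -1.0]]
force: [0.4, -0.3, -0.6]
finger_gap: 0.0851
grasp_force: 0.0
```

arm_command --moves '[[[0,0,0.02,0,0.35,0,1],[0,0,0.02,0,0.35,0,1],[0,0,0.02,0,0.35,0,1],[0,0,0.02,0,0.35,0,1],[0,0,0.02,0,0.35,0,-1],[0,0,0.02,0,0.35,0,-1],[0,0,0.02,0,0.35,0,-1],[0,0,0.02,0,0.35,0,-1]]]'

```text
clock: 28.6
eef_pos: [0.5642, 0.0158, 0.2465]
orientation: [[-0.002, 1.0, 0.0], [1.0, 0.002, 0.002], [0.002, 0.0, -1.0]]
force: [0.8, -0.2, -0.3]
finger_gap: 0.0387
grasp_force: 0.0
```

arm_command --moves '[[[0,0,0,0.01,0.3,0,-1],[0,0,0,0.01,0.3,0,-1],[0,0,0,0.01,0.3,0,-1],[0,0,0,0.01,0.3,0,-1],[0,0,0,0.01,0.3,0,-1],[0,0,0,0.01,0.3,0,-1],[0,0,0,0.01,0.3,0,-1],[0,0,0,0.01,0.3,0,-1]]]'

```text
clock: 29.27
eef_pos: [0.5724, 0.2516, 0.2455]
orientation: [[0.002, 1.0, -0.001], [1.0, -0.002, -0.001], [-0.001, -0.001, -1.0]]
force: [-0.2, -0.1, 0.6]
finger_gap: 0.0002
grasp_force: 0.0
```

```bash
python3 - <<'E'
from h import *
st(); snap('wrist','w12'); snap('top','t12'); import r; r.run('t12')
print('pump',pix('top0',203,170.5,.166))
p,d,K,T=load('w12'); C=wcloud('w12'); hsv=cv2.cvtColor(p,cv2.COLOR_BGR2HSV).astype(int)
m=((hsv[...,0]<6)|(hsv[...,0]>174))&(hsv[...,1]>130)&(C[...,2]>.155)&(C[...,2]<.18)
m=cv2.morphologyEx(m.astype(np.uint8),cv2.MORPH_OPEN,np.ones((17,17)))>0
P=C[m]; print(m.sum(),P.mean(0),cv2.minAreaRect(P[:,:2].astype(np.float32)))
a=cv2.resize(cv2.imread('pics/w12.png'),(480,300)); b=cv2.resize(cv2.imread('pics/t12.png')[130:250,330:490],(320,240))
b=np.vstack([b,np.zeros((60,320,3),np.uint8)]); cv2.imwrite('pics/x12.png',np.hstack([a,b]))
E
```

```text
{'clock': 29.2667, 'eef_pos': [0.5724, 0.2516, 0.2455], 'orientation': [[0.002, 1.0, -0.001], [1.0, -0.002, -0.0008], [-0.0008, -0.001, -1.0]], 'force': [-0.209, -0.1238, 0.6128], 'finger_gap': 0.0002, 'grasp_force': 0.0, 'joint_positions': [0.3598, 0.1651, 1.1253, -0.0004, 1.8524, 0.3617]}
lip mean [0.6837 0.1933] rect [0.6832 0.1935] [0.032 0.098] long axis deg 176.2
lip mean [0.6763 0.0872] rect [0.6762 0.087 ] [0.047 0.1  ] long axis deg 176.7
lip mean [ 0.6683 -0.027 ] rect [ 0.6683 -0.0269] [0.047 0.1  ] long axis deg 176.6
lip mean [ 0.6614 -0.1337] rect [ 0.6612 -0.1338] [0.03  0.099] long axis deg 176.4
off mean [0.4395 0.136 ] rect [0.4443 0.1376] [0.297 0.129] long axis deg -158.2
off mean [ 0.4007 -0.1445] rect [ 0.4006 -0.1448] [0.037 0.157] long axis deg 94.5
tray mean [ 0.403 -0.145] rect [ 0.4024 -0.1454] [0.116 0.2  ] long axis deg 94.0
cover mean [ 0.5641 -0.2647] rect [ 0.5641 -0.2653] [0.047 0.052] long axis deg 116.8
cover mean [ 0.5653 -0.3555] rect [ 0.5649 -0.3559] [0.049 0.053] long axis deg 107.3
cover mean [ 0.5642 -0.4431] rect [ 0.5644 -0.4441] [0.049 0.052] long axis deg 96.8
pump [0.58044794 0.32441711 0.166     ]
1914 [0.58365444 0.32920704 0.1662075 ] ((0.5827885866165161, 0.32979512214660645), (0.036694396287202835, 0.03265584632754326), 89.67765045166016)
```

View pics/x12.png

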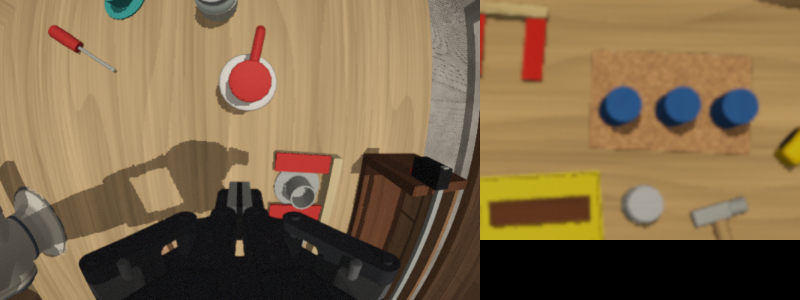

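All three covers stand on the mat, the offcut is in the tray, and the pump head is at (250,80) in the wrist half of the picture. I'll move the closed fingers above it.

arm_command --moves '[[[0,0,0,0.011,0.093,0,-1],[0,0,0,0.011,0.093,0,-1],[0,0,0,0.011,0.093,-0.02,-1],[0,0,0,0.011,0.093,-0.05,-1],[0,0,0,0.011,0.093,-0.075,-1],[0,0,0,0.011,0.093,-0.075,-1],[0,0,0,0.011,0.093,-0.075,-1],[0,0,0,0.011,0.093,-0.075,-1]]]'

```text
clock: 30.03
eef_pos: [0.5821, 0.3237, 0.1882]
orientation: [[0.006, 1.0, 0.002], [1.0, -0.006, 0.001], [0.001, 0.002, -1.0]]
force: [0.5, 0.8, 0.2]
finger_gap: 0.0002
grasp_force: 0.0
```

arm_command --moves '[[[0,0,0,0,0,-0.01,-1],[0,0,0,0,0,-0.02,-1],[0,0,0,0,0,-0.03,-1],[0,0,0,0,0,-0.035,-1],[0,0,0,0,0,-0.035,-1]]]'

```text
clock: 30.45
eef_pos: [0.5815, 0.3246, 0.1575]
orientation: [[0.005, 1.0, 0.0], [1.0, -0.005, -0.0], [-0.0, 0.0, -1.0]]
force: [1.9, -0.7, 3.6]
finger_gap: 0.0003
grasp_force: 1.8
```

arm_command --moves '[[[0,0,0,0,0,-0.008,-1],[0,0,0,0,0,-0.016,-1],[0,0,0,0,0,-0.021,-1],[0,0,0,0,0,-0.022,-1],[0,0,0,0,0,-0.022,-1],[0,0,0,0,0,-0.022,-1]]]'

```text
clock: 30.95
eef_pos: [0.5816, 0.3247, 0.1428]
orientation: [[0.005, 1.0, 0.002], [1.0, -0.005, 0.001], [0.001, 0.002, -1.0]]
force: [-1.0, -1.5, 7.8]
finger_gap: -0.0001
grasp_force: 3.6
```

arm_command --moves '[[[0,0,0,0,0,-0.004,-1],[0,0,0,0,0,-0.005,-1],[0,0,0,0,0,-0.005,-1],[0,0,0,0,0,-0.005,-1],[0,0,0,0,0,-0.005,-1]]]'

```text
clock: 31.37
eef_pos: [0.5817, 0.3247, 0.141]
orientation: [[0.005, 1.0, 0.004], [1.0, -0.005, 0.001], [0.001, 0.004, -1.0]]
force: [-4.5, -3.0, 13.7]
finger_gap: -0.0001
grasp_force: 6.8
```

The head is at its stop (13.7 N, TCP z 0.141). I'll back off and check.

arm_command --moves '[[[0,0,0,0,0,-0.001,-1],[0,0,0,0,0,0.02,-1],[0,0,0,0,0,0.045,-1],[0,0,0,0,0,0.09,-1],[0,0,0,0,0,0.14,-1],[0,0,0,0,0,0.15,-1],[0,0,0,0,0,0.15,-1]]]'

```text
clock: 31.95
eef_pos: [0.5821, 0.3253, 0.2626]
orientation: [[0.004, 1.0, 0.008], [1.0, -0.004, 0.004], [0.004, 0.008, -1.0]]
force: [-0.2, 0.4, 0.5]
finger_gap: 0.0
grasp_force: 0.0
```

arm_command --moves '[[[0,0,0,-0.1,-0.25,0,-1],[0,0,0,-0.1,-0.25,0,-1],[0,0,0,-0.1,-0.25,0,-1],[0,0,0,-0.1,-0.25,0,-1],[0,0,0,-0.1,-0.25,0,-1],[0,0,0,-0.1,-0.25,0,-1],[0,0,0,-0.1,-0.25,0,-1],[0,0,0,-0.1,-0.25,0,-1]]]'

```text
clock: 32.62
eef_pos: [0.5012, 0.1248, 0.2561]
orientation: [[0.005, 1.0, -0.001], [1.0, -0.005, 0.001], [0.001, -0.001, -1.0]]
force: [0.5, 0.9, -0.7]
finger_gap: 0.0002
grasp_force: 0.0
```

```bash
python3 - <<'E'
from h import *
st(); snap('top','t13'); import r; r.run('t13')
C=cloud('t13'); print('head z',np.median(C[169:173,201:206,2]))
for n,m in (('pot1',(.672,.0295)),('potL',(.680,.1440))):
    q=(np.hypot(C[...,0]-m[0],C[...,1]-m[1])<.05)&(C[...,2]>.035); print(n,q.sum(),C[q].mean(0) if q.any() else '')
E
```

```text
{'clock': 32.6167, 'eef_pos': [0.5012, 0.1248, 0.2561], 'orientation': [[0.0054, 1.0, -0.0007], [1.0, -0.0054, 0.0006], [0.0006, -0.0007, -1.0]], 'force': [0.4538, 0.8994, -0.7463], 'finger_gap': 0.0002, 'grasp_force': 0.0, 'joint_positions': [0.1778, -0.1263, 1.4016, 0.0007, 1.8669, 0.1834]}
lip mean [0.6856 0.1933] rect [0.6839 0.1932] [0.032 0.097] long axis deg 174.9
lip mean [0.6761 0.0872] rect [0.6763 0.0875] [0.049 0.099] long axis deg 176.3
lip mean [ 0.6683 -0.027 ] rect [ 0.6681 -0.0268] [0.047 0.1  ] long axis deg 176.6
lip mean [ 0.6614 -0.1337] rect [ 0.6612 -0.1338] [0.03  0.099] long axis deg 176.4
pump mean [0.5817 0.3251] rect [0.5819 0.3245] [0.035 0.041] long axis deg 62.7
off mean [0.4234 0.0225] rect [0.4149 0.018 ] [0.213 0.114] long axis deg -138.9
off mean [ 0.4006 -0.1445] rect [ 0.4006 -0.1448] [0.037 0.157] long axis deg 94.5
tray mean [ 0.403  -0.1449] rect [ 0.4025 -0.1445] [0.116 0.202] long axis deg 94.1
cover mean [ 0.5642 -0.2647] rect [ 0.5641 -0.2638] [0.049 0.052] long axis deg 119.4
cover mean [ 0.5653 -0.3553] rect [ 0.5646 -0.3553] [0.049 0.054] long axis deg 105.3
cover mean [ 0.5639 -0.4428] rect [ 0.5634 -0.443 ] [0.049 0.055] long axis deg 106.2
head z 0.1662707224699821
pot1 62 [0.67223401 0.02887682 0.04967009]
potL 63 [0.67984085 0.14712659 0.04985122]
```

View pics/t13.png

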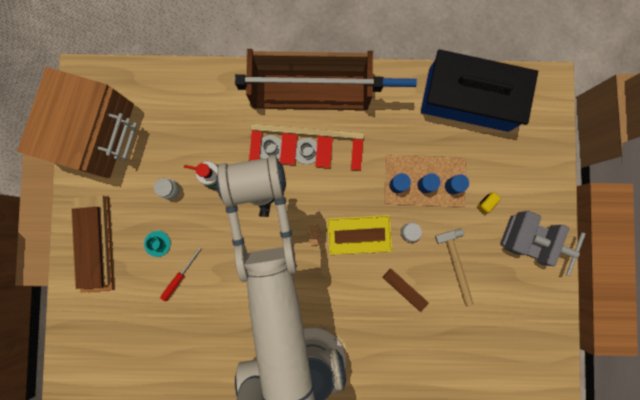

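The top view shows everything in place: both pots in bays at (270,148) and (306,150), the covers at (401/430/458,184) and the offcut at (359,236). The pump head is up and the bystanders have not moved.

```bash
python3 -c "
from cell import order; print(order.sign_off())"
```

```text
the job is handed in; nothing more can be done
None
```

The job is handed in: the offcut is in the tray, both pots stand uncovered in bays, all three covers are upright on the mat, and the pump was pressed to its stop and came back up. The hand-in itself gave no verdict.

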